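# Run a fingertip along a sprung roller rail

### The job

Check the spare roller rail on the bench before it goes into the flow rack: with the fingertips, stroke lightly along the tops of its six rollers from the open loading end to the upright end stop, so that each roller in turn is rolled towards the stop by at least a tenth of a turn. Roll none of them backwards, press only lightly, and do not shift or lift the rail. Leave the parts around it alone, and finish with the hand clear.

Things in the scene. Friction and masses are not known exactly. Their poses are not given: they have to be found in the camera images.
- rail: Heavy (about 2.5 kg) aluminium channel, loose at any yaw, 280 x 58 mm, with a row of six grey rollers. Origin: on the bench, on the centre line midway between rollers 3 and 4. x runs along the row from the open loading end (x = -130 mm) to the end stop, an upright steel plate 80 mm wide, face at x = +146 mm, 80 mm high, its top folded back as a lip to x = +168 mm. Side walls are 46 mm high, 14 mm below the roller tops.
- top1 (a point): Top of roller 1 at rest: 60 mm above the bench, centre line, rail x = -100 mm; fixed to the rail. Roller 1 is at the loading end. All: 36 mm diameter, 46 mm long, 40 mm apart, axles across the rail; each turns freely (0.2 N at the rim) and sinks on its own spring by up to 8 mm (1 N to begin, 0.5 N more per mm), then a hard stop.
- top2 (a point): Top of roller 2 at rest: 60 mm above the bench, centre line, rail x = -60 mm; fixed to the rail.
- top3 (a point): Top of roller 3 at rest: 60 mm above the bench, centre line, rail x = -20 mm; fixed to the rail.
- top4 (a point): Top of roller 4 at rest: 60 mm above the bench, centre line, rail x = 20 mm; fixed to the rail.
- top5 (a point): Top of roller 5 at rest: 60 mm above the bench, centre line, rail x = 60 mm; fixed to the rail.
- top6 (a point): Top of roller 6 at rest: 60 mm above the bench, centre line, rail x = 100 mm; fixed to the rail. Roller 6 is the one next to the end stop; its axle is 46 mm from the stop's face.
- roller1 (a joint): Turn of roller 1 in rad, 0 at the start; grows as its top is rolled towards the end stop, falls as it is rolled back. A roller stays where it is left.
- roller2 (a joint): Turn of roller 2 in rad, 0 at the start; grows as its top is rolled towards the end stop, falls as it is rolled back.
- roller3 (a joint): Turn of roller 3 in rad, 0 at the start; grows as its top is rolled towards the end stop, falls as it is rolled back.
- roller4 (a joint): Turn of roller 4 in rad, 0 at the start; grows as its top is rolled towards the end stop, falls as it is rolled back.
- roller5 (a joint): Turn of roller 5 in rad, 0 at the start; grows as its top is rolled towards the end stop, falls as it is rolled back.
- roller6 (a joint): Turn of roller 6 in rad, 0 at the start; grows as its top is rolled towards the end stop, falls as it is rolled back.
- bin: Bystander, loose, 80 to 190 mm to the side of the rail's origin: open yellow parts bin 90 x 70 x 50 mm. Origin at the centre of its underside.
- carton: Bystander, loose, 80 to 190 mm to the side of the rail's origin: small cardboard carton 70 x 50 x 55 mm. Origin at the centre of its underside.
- bracket: Bystander, loose, 80 to 190 mm to the side of the rail's origin: folded steel angle bracket, foot 60 x 50 mm, upright leaf 50 mm high. Origin at the centre of its underside.
- spare: Bystander, loose, 80 to 190 mm to the side of the rail's origin: spare roller standing on its end, 36 mm diameter, 52 mm high. Origin at the centre of its underside.

How it is judged:
By the outcome, as a careful person would: the job done as asked, in the order asked, and still so for the second after the job is handed in, with the robot touching nothing.
It also fails if it takes over 48 s, if anything falls off the work surface, if the arm or the gripper's body presses on something with over 40 N, if the wrist force passes 120 N, or if a joint passes its speed limit or range.

### The arm

A 6-joint arm with a two-finger parallel gripper is mounted at the origin on the work surface. World frame = base frame: x ahead of the robot, y to its left, z up, the work surface at z = 0. Lengths are in m, angles in rad, forces in N, time in s.
With the tool pointing down it reaches from about 0.3 to 0.775 m from the base axis. Payload 14.6 kg.
Tool frame: the origin (TCP) lies on the front face of the gripper's body, between the roots of the fingers; the fingertips stand 97 mm ahead of it and the grasp point (between the pads) lies 78 mm ahead of it; z points along the fingers, x is the direction in which the jaws open and shut, and the axes are right-handed (so a half turn about z gives the same grasp; the last joint's range is limited). The gripper opens to 94 mm and grips with 3 to 60 N. Pads are 16 mm wide; open, the fingers measure 119 mm over their backs; the gripper's body (75 mm by 177 mm) begins 78 mm behind the grasp point.
Start: joints at [1.111, 0.3, 1.521, -0, 1.321, -0.067], TCP at [0.211, 0.508, 0.303] pointing down, gripper open.
Joint ranges: [-3.03, 3.03], [-0.79, 2.21], [0.23, 2.52], [-1.04, 4.18], [0, 3.07], [-2.55, 2.55]. Speed limits (rad/s): [2.22, 2.22, 2.57, 3.14, 3.14, 3.14].

### API

Orientations are given as [roll, pitch, yaw] about the fixed x, y, z axes, in that order (R = Rz(yaw) Ry(pitch) Rx(roll)).
In Python, from station import sensors, camera, ctrl gives the robot as it stands.
- The arm moves only by the tool move_arm, never from a script. Its argument "rows" is text: rows parted by semicolons, each of 6 numbers parted by spaces: the shift along the tool's x, y, z in mm, then the turn, a rotation vector about the tool's x, y, z in rad. In form: x y z wx wy wz; .... A call has 1 to 20 rows; each row shifts and turns the pose as measured when the row begins, along the tool's axes as they then stand; what a row does not reach is not made up. A row lasts 1/8 s, in which the tool goes at most 62.5 mm and 10.7 degrees, less where a joint would pass 70% of its speed; a pose out of reach is approached as far as the arm can. A call with a gripper value outside its range is refused whole. "grip" is the opening, from -1 (shut) to 1 (fully open), set as the call begins (left out, the last holds). The fingers move at their own pace and stop on an object; "newtons" is the grip in N (left out, the last holds). Time passes only in rows, so rows that do not move let the fingers close. It gives the time, the measured TCP pose, the force and the opening at its end, in the units of the state.
- sensors.get_obs(): the state, without advancing time (a new reading comes with each control period).
- camera(name): name is "side" or "top"; returns a dict with "color" (384x512x3 uint8, blue, green, red), "z_map" (384x512 float32, m along the optical axis (not along the pixel's ray), 0 where there is no reading), "mtx" (3x3 intrinsics, pixels), "position" and "attitude" of the camera in the world. Camera axes: x right, y down, z forward; pixel columns grow to the right and rows downward; lengths in m; the calibration is good to about 2 mm. A picture is of the moment at which its call begins.
- ctrl.hand_in(): hands the job in, once; it reports no verdict.
The state is a dict: "time_s": time; "qpos": joint angles; "joint_vel": joint speeds; "tau": joint torques, N m; "ee_pos": TCP position; "eef_rot": TCP orientation; "force": force on the tool from outside, world axes, zero at the start; "moment": the same for the moment, N m; "grip_width": finger opening in m.
Only numpy, scipy, OpenCV 4.12 (cv2) and the standard library are available. Lean on these libraries where they do the work, as an engineer would, in place of code of your own. Each camera call takes 0.05 s, during which the arm holds its last target.

## Working session

There is one attempt and no reset: what is moved stays moved. The work goes in short steps, Python scripts to look and compute and a tool call to move; the robot and the scene stay as the last step left them, time stands still between calls to the robot, and variables do not carry over. Pictures are saved under pics/ and viewed, and the job is handed in when it is done.

Besides the shell and the picture viewer there is one more tool, called after "Emit:" by a JSON object that holds its "api" and its "payload", one argument or row to a line. move_arm: Moves the arm, as the interface text tells. Its arguments: {"type":"object","properties":{"rows":{"type":"string"},"grip":{"type":"number"},"newtons":{"type":"number"}},"required":["rows"]}

```bash
mkdir -p pics; ls; cat > h.py <<'E'
import numpy as np,cv2
from station import sensors,camera,ctrl
from scipy.spatial.transform import Rotation as R
E
python3 - <<'E'
from h import *
o=sensors.get_obs();print(o)
for n in("top","side"):
    c=camera(n);cv2.imwrite(f"pics/{n}0.png",c["color"]);np.savez(f"{n}0.npz",**{k:np.array(v) for k,v in c.items()})
    print(n,c["mtx"],c["position"],c["attitude"])
E
```

```text
pics
{'time_s': 0.0, 'qpos': array([ 1.11140746e+00,  3.00442021e-01,  1.52159031e+00,  1.77459168e-05,
        1.32070867e+00, -6.65947128e-02]), 'joint_vel': array([-6.27209308e-04,  4.55153589e-04,  2.35368216e-05,  4.44887091e-04,
        1.15427352e-03, -2.81698451e-03]), 'tau': array([-9.87253079e-04, -5.31811702e+01, -3.52736807e+01,  7.07417889e-02,
        2.43889284e-02, -8.96769575e-05]), 'ee_pos': array([0.21045153, 0.50797351, 0.30209832]), 'eef_rot': array([-3.14149909e+00,  1.14465153e-03,  1.17799783e+00]), 'force': array([-0.1349911 ,  0.82405777, -0.24760458]), 'moment': array([ 0.01332907,  0.02611697, -0.02160979]), 'grip_width': 0.09413315802424793}
top [[450.79501834   0.         256.33234521]
 [  0.         450.79501834 194.90602069]
 [  0.           0.           1.        ]] [0.46469177 0.0290256  0.76145255] [-2.99747804 -0.00385432 -1.59615973]
side [[473.22265791   0.         260.88445296]
 [  0.         473.22265791 196.07650006]
 [  0.           0.           1.        ]] [0.47260808 0.64316345 0.70005035] [-2.36016609  0.0113611  -2.99860002]
```

View pics/top0.png

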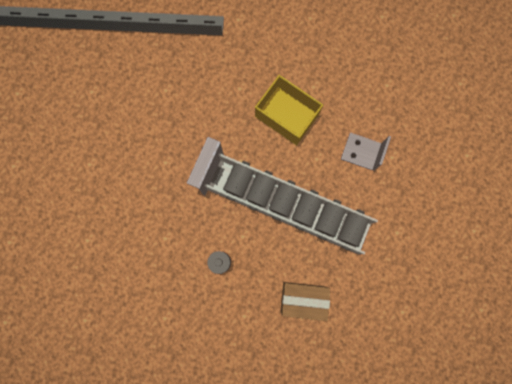

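View pics/side0.png

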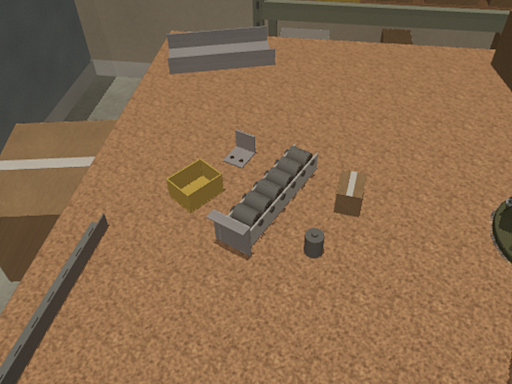

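The top view shows the stop at about (205,165), roller 6 at (238,181) and roller 1 at (353,230). The bin (288,110) and bracket (367,152) are on one side of the rail, and the spare (219,262) and carton (306,301) on the other.

```bash
cat >> h.py <<'E'
def cloud(c):
    K=c["mtx"];z=c["z_map"];v,u=np.mgrid[:z.shape[0],:z.shape[1]]
    P=np.dstack([(u-K[0,2])/K[0,0]*z,(v-K[1,2])/K[1,1]*z,z])
    return P@R.from_euler('xyz',c["attitude"]).as_matrix().T+c["position"]
E
python3 - <<'E'
from h import *
C={}
for n in("top","side"):
    c=dict(np.load(f"{n}0.npz"));C[n]=(c,cloud(c))
c,P=C["top"]
for u,v in[(353,230),(331,219),(307,208),(284,198),(262,189),(238,181),(205,163),(400,300)]:print(u,v,P[v,u].round(4))
# rollers tops, both cams
a=P[230,353,:2];b=P[181,238,:2];d=(b-a)/np.linalg.norm(b-a);m=(a+b)/2
for n in C:
    Q=C[n][1].reshape(-1,3);Q=Q[C[n][0]["z_map"].ravel()>0]
    bench=Q[(abs(Q[:,2])<.02)&(np.linalg.norm(Q[:,:2]-m,axis=1)<.3)];print(n,"bench",np.median(bench[:,2]))
    r=Q[:,:2]-m;x=r@d;y=r@[-d[1],d[0]]
    s=(abs(y)<.018)&(abs(x)<.135)&(Q[:,2]>.052)&(Q[:,2]<.07)
    T=Q[s];xs=x[s]
    # fit x phase: height vs roller profile
    print(n,s.sum(),"maxz",np.percentile(T[:,2],[50,95,99]))
    from scipy.optimize import least_squares
    s=(abs(y)<.03)&(abs(x)<.15)&(Q[:,2]>.05)&(Q[:,2]<.07);T=Q[s]
    lip=Q[(x>.12)&(x<.2)&(abs(y)<.06)&(Q[:,2]>.074)&(Q[:,2]<.09)]
    r_=cv2.minAreaRect((lip[:,:2]*1000).astype(np.float32));print("lip",r_,np.median(lip[:,2]))
    def f(p):
        e=np.array([np.cos(p[2]),np.sin(p[2])]);q=T[:,:2]-p[:2];X=q@e;Y=q@[-e[1],e[0]]
        i=np.clip(np.round((X+.1)/.04),0,5)*.04-.1
        zz=.042+p[3]+np.sqrt(np.maximum(.018**2-(X-i)**2,1e-6))
        return np.r_[T[:,2]-zz]
    k=[least_squares(f,[*(m+t*d),np.arctan2(d[1],d[0]),0],loss='soft_l1',f_scale=.001) for t in(-.01,0,.01)]
    for g in k: print(g.x.round(4),g.cost)
    g=min(k,key=lambda g:g.cost).x
    e=np.array([np.cos(g[2]),np.sin(g[2])])
    q=T[:,:2]-g[:2];Y=q@[-e[1],e[0]];X=q@e
    print("x,y span rollers",np.percentile(X,[0,1,99,100]),np.percentile(Y,[0,1,50,99,100]),"lip x",((lip[:,:2]-g[:2])@e).min(),((lip[:,:2]-g[:2])@e).max(),"lip y",np.percentile((lip[:,:2]-g[:2])@[-e[1],e[0]],[1,99]))
E
```

```text
353 230 [ 0.5075 -0.1251  0.0605]
331 219 [ 0.5255 -0.0919  0.0594]
307 208 [ 0.5436 -0.055   0.0607]
284 198 [ 0.5605 -0.0197  0.0589]
262 189 [0.5756 0.0146 0.0599]
238 181 [0.5894 0.0521 0.0592]
205 163 [0.615  0.1017 0.0806]
400 300 [ 0.3939 -0.209   0.0021]
top bench 9.818764549063275e-05
top 2508 maxz [0.05800585 0.06094361 0.0619332 ]
lip ((617.5094604492188, 104.38278198242188), (22.928083419799805, 80.04248046875), 65.20616912841797) 0.08006009383869828
[ 1.3300e-02  2.0830e-01  1.1415e+00 -3.0000e-04] 0.0033649507712339034
[ 4.1680e-01  2.3600e-02  1.1415e+00 -3.0000e-04] 0.0033649507712341137
[ 4.1730e-01  2.3400e-02  1.1415e+00 -3.0000e-04] 0.003364950771234109
x,y span rollers [-0.11585399 -0.11298906  0.14598397  0.14658945] [-0.61854357 -0.61489723 -0.59158677 -0.56884961 -0.55866359] lip x 0.14535428378977802 0.1682782081867546 lip y [-0.63168694 -0.55327675]
side bench -0.0001989206108727326
side 1112 maxz [0.05766432 0.0605354  0.06163041]
lip ((616.5548095703125, 105.95323944091797), (23.978607177734375, 80.35723114013672), 65.70896911621094) 0.079769754213318
[ 5.4680e-01  9.5000e-03  1.1274e+00 -4.0000e-04] 0.004244374591750679
[-3.4250e-01  3.8380e-01  1.1312e+00 -8.0000e-04] 0.0015066575066314562
[ 4.9390e-01 -9.6000e-03  1.1312e+00 -8.0000e-04] 0.0015066575064901317
x,y span rollers [-0.11366957 -0.10678999  0.11476919  0.1485281 ] [-0.08758217 -0.08636431 -0.06157872 -0.03959213 -0.03037502] lip x 0.14452522703871032 0.16896796176539622 lip y [-0.10116177 -0.02243757]
```

Emit:
{"api": "move_arm", "payload": {
  "rows": "0 0 0 0 0 0.04; -28 31 0 0 0 0; -28 31 0 0 0 0; -28 31 0 0 0 0; -28 31 0 0 0 0; -28 31 0 0 0 0; -28 31 0 0 0 0; -28 31 0 0 0 0; -28 31 0 0 0 0; -28 31 0 0 0 0; -28 31 0 0 0 0; -28 31 0 0 0 0; -28 31 0 0 0 0; -28 31 0 0 0 0; -28 31 0 0 0 0; -28 31 0 0 0 0; -28 31 0 0 0 0; 0 0 0 0 0 0",
  "grip": -1,
  "newtons": 5
}}

```text
time_s: 2.35
ee_pos: [0.4777, -0.1279, 0.2996]
eef_rot: [-3.138, 0.006, 1.138]
force: [-0.7, 0.5, 0.3]
grip_width: 0.0003
```

```bash
cat >> h.py <<'E'
O=np.array([.551,-.0375,0]);YAW=1.138
def rel(tx,tipz):
    o=sensors.get_obs();T=R.from_euler('xyz',o['eef_rot']);p=np.array(o['ee_pos'])
    tip=p+T.apply([0,0,.097]);w=R.from_euler('z',YAW).inv().apply(tip-O)*1000
    goal=R.from_euler('xyz',[np.pi,0,YAW])
    tgt=O+R.from_euler('z',YAW).apply([tx/1000,0,tipz/1000])+[0,0,.097]
    print('t',o['time_s'],'tip in rail mm',w.round(1),'F',o['force'].round(2),'grip',o['grip_width'])
    print('shift',(T.inv().apply(tgt-p)*1000).round(1),'turn',(T.inv()*goal).as_rotvec().round(4))
E
python3 -c "
from h import *
rel(-140,100)"
```

```text
t 2.35 tip in rail mm [-113.3   28.9  202.6] F [-0.7   0.46  0.33] grip 0.0002819137931301598
shift [-26.6  29.  102.7] turn [-0.0033  0.0058 -0.0001]
```

Emit:
{"api": "move_arm", "payload": {
  "rows": "-13 15 0 -0.003 0.006 0; -13 14 20 0 0 0; 0 0 30 0 0 0; 0 0 30 0 0 0; 0 0 20 0 0 0; 0 0 0 0 0 0"
}}

```text
time_s: 3.1
ee_pos: [0.4946, -0.1646, 0.1972]
eef_rot: [3.14, -0.002, 1.141]
force: [0.6, 0.2, 1.1]
grip_width: 0.0005
```

```bash
python3 - <<'E'
from h import *
rel(-140,70)
for n in("top","side"):
    c=camera(n);cv2.imwrite(f"pics/{n}1.png",cv2.resize(c["color"][100:330,150:420],None,fx=2.5,fy=2.5))
E
```

```text
t 3.1 tip in rail mm [-138.9   -2.2  100.2] F [0.57 0.19 1.06] grip 0.0004575827787022844
shift [-1.  -2.1 30.1] turn [ 0.0013 -0.0017  0.0033]
```

View pics/side1.png

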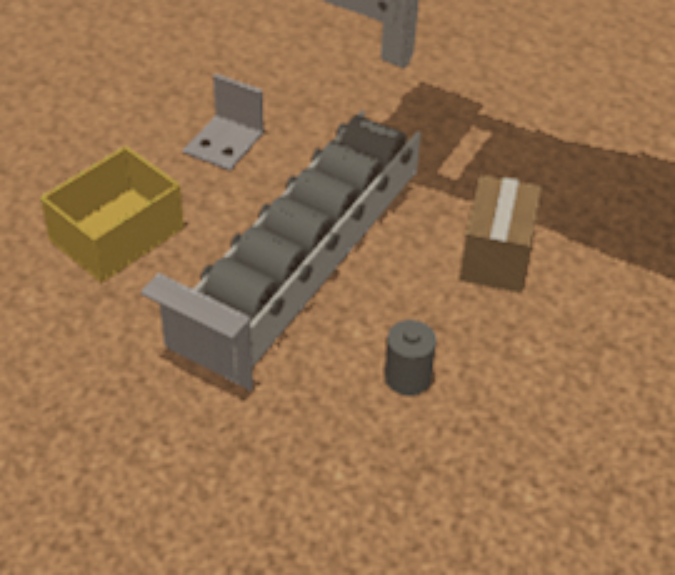

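View pics/top1.png

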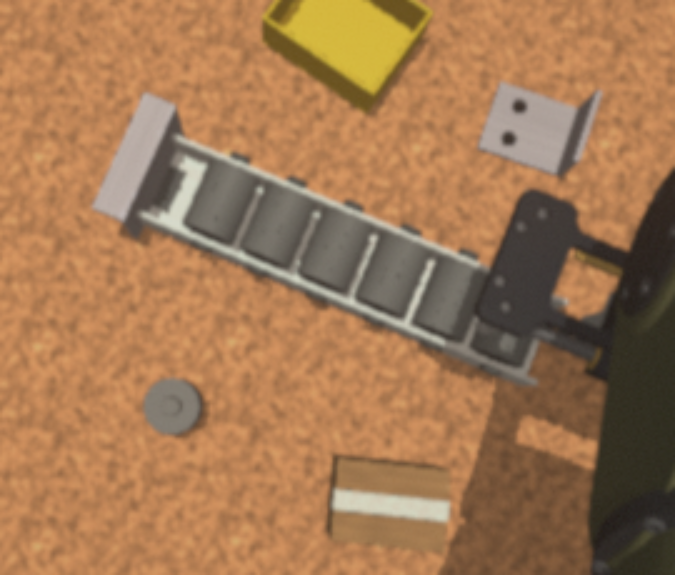

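The side crop shows the shut fingers at about (398,60), just beyond the loading end. Nothing has been moved. I'll check the tip height against the depth map before contact.

```bash
python3 - <<'E'
from h import *
c=camera("side");P=cloud(c)
r=(P-O)@R.from_euler('z',YAW).as_matrix()
S=r[(abs(r[...,0]+.139)<.05)&(abs(r[...,1])<.05)&(r[...,2]>.08)&(r[...,2]<.125)&(c["z_map"]>0)]*1000
print(len(S),np.percentile(S,[0,2,50,98,100],axis=0).round(1))
E
```

```text
95 [[-149.3  -12.3  100.7]
 [-147.6  -12.   102. ]
 [-126.7    4.   116.1]
 [-122.8    6.7  124.7]
 [-122.4    6.8  124.9]]
```

Emit:
{"api": "move_arm", "payload": {
  "rows": "-1 -2 20 0 -0.002 0.003; 0 0 10 0 0 0; 0 0 5 0 0 0; 0 0 0 0 0 0"
}}

```text
time_s: 3.75
ee_pos: [0.4946, -0.1654, 0.1668]
eef_rot: [3.131, -0.0, 1.139]
force: [0.6, 0.1, -0.0]
grip_width: 0.0005
```

```bash
python3 -c "
from h import *
rel(-130,57.3)"
```

```text
t 3.75 tip in rail mm [-139.8   -3.5   69.8] F [ 0.58  0.07 -0.03] grip 0.0005381229569476355
shift [ 9.8 -2.6 12.5] turn [ 0.0108 -0.0001  0.0006]
```

Emit:
{"api": "move_arm", "payload": {
  "rows": "0 -2 6 0.011 0 0; 0 -1 6 0 0 0; 0 0 0 0 0 0; 0 0 0 0 0 0"
}}

```text
time_s: 4.25
ee_pos: [0.4921, -0.1642, 0.1548]
eef_rot: [3.142, -0.0, 1.139]
force: [0.6, 0.0, 0.9]
grip_width: 0.0004
```

```bash
python3 -c "
from h import *
rel(-130,57.3)"
```

```text
t 4.25 tip in rail mm [-139.7    0.4   57.8] F [0.63 0.03 0.92] grip 0.000405578129132568
shift [9.7 0.4 0.5] turn [ 0.0001 -0.0001  0.0007]
```

Emit:
{"api": "move_arm", "payload": {
  "rows": "4 0 0.2 0 0 0; 4 0 0.2 0 0 0; 4 0 0 0 0 0; 4 0 0 0 0 0; 4 0 0 0 0 0; 4 0 0 0 0 0; 4 0 0 0 0 0; 4 0 0 0 0 0"
}}

```text
time_s: 5.25
ee_pos: [0.5066, -0.1332, 0.1549]
eef_rot: [3.141, -0.0, 1.139]
force: [-0.1, -0.8, 2.6]
grip_width: 0.0004
```

```bash
python3 -c "
from h import *
rel(-100,57.3)"
```

```text
t 5.25 tip in rail mm [-1.055e+02  1.000e-01  5.790e+01] F [-0.15 -0.76  2.59] grip 0.00040314473074271496
shift [5.5 0.2 0.6] turn [ 0.0009 -0.0001  0.0007]
```

Emit:
{"api": "move_arm", "payload": {
  "rows": "4 0 0.3 0 0 0; 4 0 0.2 0 0 0; 4 0 0.1 0 0 0; 4 0 0 0 0 0; 4 0 0 0 0 0; 4 0 0 0 0 0; 4 0 0 0 0 0; 4 0 0 0 0 0; 4 0 0 0 0 0; 4 0 0 0 0 0"
}}

```text
time_s: 6.5
ee_pos: [0.5245, -0.0942, 0.1543]
eef_rot: [3.141, -0.0, 1.139]
force: [-1.2, -0.0, 1.1]
grip_width: 0.0005
```

```bash
python3 -c "
from h import *
rel(-60,57.3)"
```

```text
t 6.5 tip in rail mm [-62.6   0.1  57.3] F [-1.24 -0.03  1.07] grip 0.00048314038693789054
shift [ 2.6  0.2 -0. ] turn [ 0.0009 -0.0001  0.0008]
```

```bash
python3 - <<'E'
from h import *
for i in range(3):
    c=camera("side");print(sensors.get_obs()['force'].round(2),sensors.get_obs()['ee_pos'].round(4))
cv2.imwrite("pics/side2.png",cv2.resize(c["color"][130:260,200:340],None,fx=4.5,fy=4.5,interpolation=cv2.INTER_CUBIC))
E
```

```text
[-0.59  0.39  2.07] [ 0.5247 -0.0939  0.1543]
[ 0.25 -0.03  1.71] [ 0.5246 -0.0941  0.1543]
[-0.09  0.36  1.89] [ 0.5245 -0.0943  0.1543]
```

View pics/side2.png

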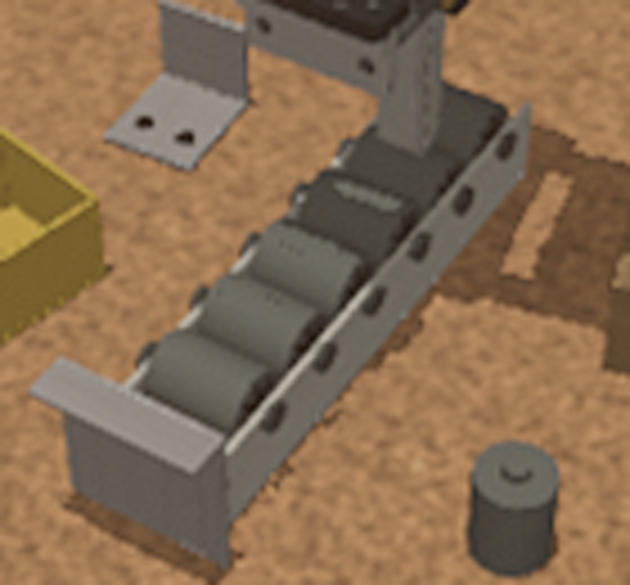

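The fingertips are on roller 2 at about (415,150), pressing at about 2 N. The rail and its neighbours haven't moved, so I'll continue.

Emit:
{"api": "move_arm", "payload": {
  "rows": "4 0 0 0 0 0; 4 0 0 0 0 0; 4 0 0 0 0 0; 4 0 0 0 0 0; 4 0 0 0 0 0; 4 0 0 0 0 0; 4 0 0 0 0 0; 4 0 0 0 0 0; 4 0 0 0 0 0; 4 0 0 0 0 0"
}}

```text
time_s: 7.9
ee_pos: [0.5423, -0.0557, 0.1542]
eef_rot: [3.141, -0.0, 1.139]
force: [-0.4, 0.2, 2.9]
grip_width: 0.0007
```

```bash
python3 -c "
from h import *
rel(-20,57.3)"
```

```text
t 7.9 tip in rail mm [-20.2   0.2  57.2] F [-0.39  0.2   2.94] grip 0.000694295204274258
shift [ 0.2  0.3 -0.1] turn [ 0.0008 -0.0001  0.0007]
```

Emit:
{"api": "move_arm", "payload": {
  "rows": "4 0 0 0 0 0; 4 0 0 0 0 0; 4 0 0 0 0 0; 4 0 0 0 0 0; 4 0 0 0 0 0; 4 0 0 0 0 0; 4 0 0 0 0 0; 4 0 0 0 0 0; 4 0 0 0 0 0; 4 0 0 0 0 0"
}}

```text
time_s: 9.15
ee_pos: [0.5602, -0.0167, 0.1542]
eef_rot: [3.141, -0.0, 1.139]
force: [-0.7, -0.0, 2.5]
grip_width: 0.0004
```

```bash
python3 -c "
from h import *
rel(20,57.3)"
```

```text
t 9.15 tip in rail mm [22.7  0.2 57.2] F [-0.68 -0.01  2.55] grip 0.00036153367905407646
shift [-2.7  0.3 -0.1] turn [ 0.0009 -0.0002  0.0007]
```

Emit:
{"api": "move_arm", "payload": {
  "rows": "4 0 0 0 0 0; 4 0 0 0 0 0; 4 0 0 0 0 0; 4 0 0 0 0 0; 4 0 0 0 0 0; 4 0 0 0 0 0; 4 0 0 0 0 0; 4 0 0 0 0 0; 4 0 0 0 0 0; 4 0 0 0 0 0"
}}

```text
time_s: 10.4
ee_pos: [0.5782, 0.0222, 0.1543]
eef_rot: [3.141, -0.0, 1.139]
force: [0.4, 0.4, 1.9]
grip_width: 0.0006
```

```bash
python3 -c "
from h import *
rel(60,57.3)"
```

```text
t 10.4 tip in rail mm [65.6  0.3 57.3] F [0.4  0.41 1.86] grip 0.0006355813841705266
shift [-5.6  0.4 -0. ] turn [ 0.0009 -0.0002  0.0007]
```

Emit:
{"api": "move_arm", "payload": {
  "rows": "4 0 0 0 0 0; 4 0 0 0 0 0; 4 0 0 0 0 0; 4 0 0 0 0 0; 4 0 0 0 0 0; 4 0 0 0 0 0; 4 0 0 0 0 0; 4 0 0 0 0 0; 4 0 0 0 0 0; 3 0 0 0 0 0; 2 0 -3 0 0 0; 1 0 -5 0 0 0; 0 0 -10 0 0 0; 0 0 -20 0 0 0"
}}

```text
time_s: 12.15
ee_pos: [0.5966, 0.0632, 0.1928]
eef_rot: [-3.14, 0.001, 1.139]
force: [0.3, 0.0, -0.4]
grip_width: 0.0005
```

```bash
python3 -c "
from h import *
rel(60,57.3)"
```

```text
t 12.15 tip in rail mm [110.4   1.   95.8] F [ 0.26  0.02 -0.36] grip 0.0004817333715760045
shift [-50.5   0.8  38.6] turn [-0.0014  0.001   0.0009]
```

Emit:
{"api": "move_arm", "payload": {
  "rows": "0 0 -30 0 0 0; 0 0 -40 0 0 0; 0 0 -40 0 0 0; 0 -50 0 0 0 0; 0 -50 0 0 0 0; 0 -50 0 0 0 0; 0 -50 0 0 0 0; 0 0 0 0 0 0; 0 0 0 0 0 0"
}}

```text
time_s: 13.28
ee_pos: [0.4097, 0.1479, 0.3139]
eef_rot: [3.134, -0.005, 1.137]
force: [1.1, -0.3, 0.5]
grip_width: 0.0003
```

```bash
python3 - <<'E'
from h import *
for n in("top","side"):
    c=camera(n);a=dict(np.load(f"{n}0.npz"))["color"]
    h=np.hstack([a[60:330,150:420],c["color"][60:330,150:420]]);cv2.imwrite(f"pics/{n}3.png",cv2.resize(h,None,fx=1.48,fy=1.48,interpolation=cv2.INTER_CUBIC))
    cv2.imwrite(f"pics/{n}3z.png",cv2.resize(c["color"][140:250,200:380],None,fx=4.4,fy=4.4,interpolation=cv2.INTER_CUBIC))
    np.savez(f"{n}3.npz",**{k:np.array(v) for k,v in c.items()})
    P=cloud(c)
    if 1:
        P0=cloud(dict(np.load(f"{n}0.npz")))
        for Q in(P0,P):
            r=(Q-O)@R.from_euler('z',YAW).as_matrix()
            L=r[(abs(r[...,0]-.157)<.02)&(abs(r[...,1])<.05)&(abs(r[...,2]-.08)<.006)];print(n,"lip",len(L),(L.mean(0)*1000).round(2))
            L=r[(abs(r[...,0])<.13)&(abs(r[...,1])<.03)&(abs(r[...,2]-.055)<.008)];print("rollers",len(L),(L.mean(0)*1000).round(2))
print(sensors.get_obs()['ee_pos'],sensors.get_obs()['force'])
E
```

```text
top lip 750 [156.03  -0.32  80.01]
rollers 3908 [-8.50e-01  5.00e-02  5.61e+01]
top lip 751 [156.07  -0.38  79.9 ]
rollers 3929 [-0.59 -0.11 56.05]
side lip 461 [158.36   1.64  79.77]
rollers 1961 [14.55  2.04 55.28]
side lip 459 [158.29   1.7   79.74]
rollers 1946 [14.19  1.9  55.39]
[0.4100083  0.14768915 0.31345684] [-0.79849126  0.31332483  0.1547641 ]
```

View pics/top3.png

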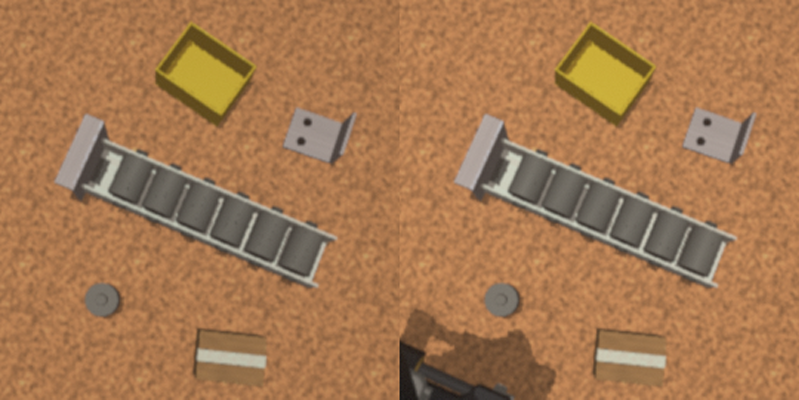

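View pics/side3.png

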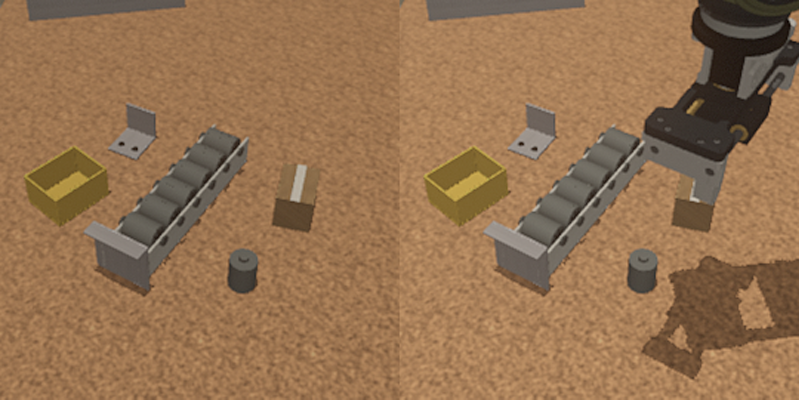

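View pics/side3z.png

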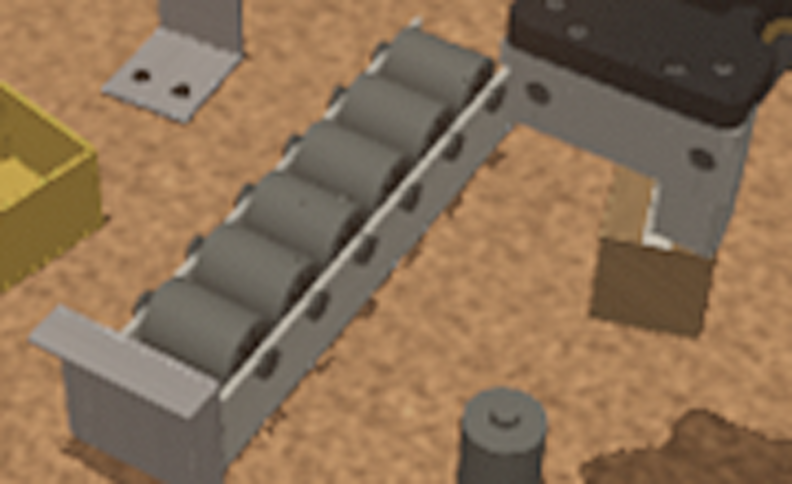

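In both views nothing has moved; the lip agrees to 0.1 mm. I'll compare the faint speckles on the rollers before and after.

```bash
python3 - <<'E'
from h import *
I=[]
for n,(y0,y1,x0,x1) in(("top",(150,255,210,385)),("side",(140,245,210,330))):
    for k in"03":
        im=np.load(f"{n}{k}.npz")["color"][y0:y1,x0:x1].astype(float)
        im=np.clip((im-40)*2.2,0,255).astype(np.uint8);I.append(cv2.resize(im,(395,295),interpolation=cv2.INTER_CUBIC))
cv2.imwrite("pics/cmp.png",np.vstack([np.hstack(I[:2]),np.hstack(I[2:])]))
E
```

```text
(no output)
```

View pics/cmp.png

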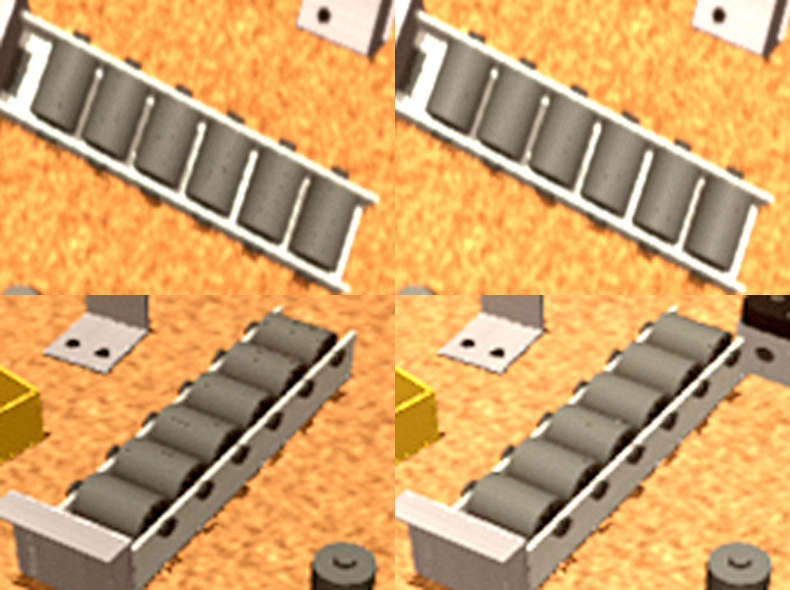

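```bash
python3 -c "
from h import *
print(ctrl.hand_in(),sensors.get_obs()['time_s'])"
```

```text
the job is handed in; nothing more can be done
the job is handed in; nothing more can be done
```

I stroked the tops of all six rollers once, from the loading end to the end stop, and handed the job in. The last reading before hand-in was about 13.3 s. I had no direct reading of how far each roller turned, so the roll itself is inferred.

- **Stroke:** The gripper was shut and the tips ran about 2–3 mm below the roller tops. I lowered them beyond the loading end and lifted off while still moving forward, just past the top of roller 6. The tips then came up about 37 mm short of the stop's face.
- **Force:** The readings during contact were about 1–3 N, with about 1 N of sensor noise.
- **Rolling:** Each roller had roughly 30–40 mm of contact travel, and a tenth of a turn needs 11 mm. Faint speckles on the rollers changed on most of them between the before and after pictures. That fits with rolling but does not measure it, and the change was least clear on roller 4.
- **Surroundings:** The rail's end-stop lip was within about 0.1 mm of its first position. The bin, carton, bracket and spare look unmoved in both cameras.
- **Hand:** It finished clear, with the fingertips about 215 mm above the bench and nothing touching it.
- **Disagreements:** The two cameras differed by about 2 mm on the rail's position. The camera put the leading edge of the fingers about 4 mm further forward than I had calculated. Neither was large enough to affect the stroke.

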